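# Register a trellis slat in the drilling jig and hold the sprung guide arm over it

## Robot

A 7-joint arm with a two-finger parallel gripper is mounted at the origin on the work surface. World frame = base frame: x ahead of the robot, y to its left, z up, the work surface at z = 0. Lengths are in m, angles in degrees, forces in N, time in s.
With the tool pointing down it reaches from about 0.425 to 0.875 m from the base axis. Payload 4.7 kg.
Tool frame: the origin (TCP) lies between the finger pads; the fingertips stand 8 mm ahead of it and the grasp point (between the pads) lies 11 mm behind it; x points along the fingers, z is the direction in which the jaws open and shut, and the axes are right-handed (so a half turn about x gives the same grasp; the last joint's range is limited). The gripper opens to 87 mm and grips with 3 to 60 N. Pads are 19 mm wide; open, the fingers measure 117 mm over their backs; the gripper's body (75 mm by 190 mm) begins 51 mm behind the grasp point.
Start: joints at [-73.505, 18.392, -4.016, 83.108, 1.295, 78.541, -3.26], TCP at [0.176, 0.626, 0.231] pointing down, gripper open.
Joint ranges: [-163.93, 163.93], [-17.29, 119.83], [-79.2, 71.16], [3.27, 140.29], [-89.18, 269.18], [5.43, 117.66], [-154.24, 154.24]. Speed limits (degrees/s): [147.25, 147.25, 180, 180, 180, 180, 180].

## Interface

Orientations are given as [roll, pitch, yaw] about the fixed x, y, z axes, in that order (R = Rz(yaw) Ry(pitch) Rx(roll)).
In Python, from cell import telemetry, vision, sign_off gives the robot as it stands. The module is installed in compiled form; this text tells all that it offers.
- The arm moves only by the tool drive_tool, never from a script. Its arguments are lists of equal length, an entry for each row: "offset": the shift along the tool's x, y, z in m, a list of three; "angular": the turn, a rotation vector about the tool's x, y, z in rad, a list of three. A call has 1 to 10 rows; each row is the pose to reach, as a shift and turn from the pose measured when the call began, along the tool's axes at that moment; what a row does not reach only later rows make up. A row lasts 1/8 s, in which the tool goes at most 62.5 mm and 10.7 degrees, less where a joint would pass 70% of its speed; a pose out of reach is approached as far as the arm can. A call with a gripper value outside its range is refused whole. "fingers" is the closure, from -1 (fully open) to 1 (shut), set as the call begins (left out, the last holds). The fingers move at their own pace and stop on an object; "squeeze" is the grip in N (left out, the last holds). Time passes only in rows, so rows that repeat a pose let the fingers close. It gives the time, the measured TCP pose, the force and the opening at its end, in the units of the state.
- telemetry.get_obs(): the state, without advancing time (a new reading comes with each control period).
- vision.read_camera(name): name is "side" or "top"; returns a dict with "pixels" (384x512x3 uint8, red, green, blue), "intrinsics" (3x3 intrinsics, pixels), "world_from_camera" (4x4, takes a point from camera to world coordinates). Camera axes: x right, y up, looking along -z (the intrinsics and any distortion apply to the point x, -y, -z); pixel columns grow to the right and rows downward; lengths in m; the calibration is good to about 2 mm. A picture is of the moment at which its call begins. There is no depth.
- sign_off(): hands the job in, once; it reports no verdict.
The state is a dict: "time_s": time; "qpos": joint angles; "joint_velocities": joint speeds; "effort": joint torques, N m; "tool_pos": TCP position; "tool_rot": TCP orientation; "force": force on the tool from outside, world axes, zero at the start; "wrist_torque": the same for the moment, N m; "grip_width": finger opening in m.
Only numpy, scipy, OpenCV 4.12 (cv2) and the standard library are available. Lean on these libraries where they do the work, as an engineer would, in place of code of your own. Each camera call takes 0.05 s, during which the arm holds its last target.

## Task

Slide the loose wooden slat on the jig board until its long edge is flat against the back fence and its left end is against the end stop. Then swing the spring-loaded drill guide arm over the slat all the way to its stop and keep holding it there against the spring: finish still holding it, because someone else is about to drill and the arm flies back if let go. Leave the slat tight in its corner and the other things where they are.

Things in the scene. Friction and masses are not known exactly. Their poses are not given: they have to be found in the camera images.
- jig: drilling jig fixed to the bench: grey laminate board 240 (x) x 340 (y) x 18 mm high; origin: centre of its underside, +x away from the robot, +y left (may be turned). Jig frame, mm: back fence, aluminium bar 12 tall on the board, near face at x = 40, y -100 to 80, 14 thick; end stop, same height, right face at y = 80, x -15 to 40. Nothing on the jig is higher than z = 88
- slat_home (a point): where the slat's centre is when it is fully home in the corner of fence and end stop: jig x 22, y 10, z 24 mm; axes as the jig's
- slat_center (a point): centre (half-way up) of the loose slat to be drilled: plain pale wood, 36 (its x) x 140 (its y) x 12 mm, 40 to 85 g, flat on the board, 30 to 65 mm short of fence and end stop and up to 0.2 rad askew; the same turned half round; it slides under a light push
- pivot (a point): upright pivot axis of the guide arm, at the board's top face, jig x 85, y 35 mm, behind the fence, with a coil spring around it
- guide (a joint): swing of the guide arm, rad: 0 at rest (out to the left), growing counter-clockwise from above towards the robot and over the slat; 1.25 is the stop (a peg), arm along the jig's -x. A spring always pulls it back: about 1.5 N at the handle at rest, 6 N at the stop. At value q the handle is at jig x = 85 - 130 cos(1.25 - q), y = 35 + 130 sin(1.25 - q) mm
- handle_center (a point): middle of the upright round black handle, 18 mm across, 35 mm tall (jig z 53 to 88, this point 70.5), near the outer end of the guide arm, 130 mm from the pivot axis; x axis outward along the arm. It can be pinched from above or pushed from the side; it is fixed to the arm and turns with it
- guide_root (a point): the guide arm: aluminium bar 24 mm wide, 8 thick, from the pivot to 12 mm beyond the handle, underside at jig z 45 (15 mm above the slat), with a dark guide bush 63 mm from the pivot; this point lies on the pivot axis at the board's top face, x axis outward along the arm
- screw_tin: bystander: round steel tin, 48 mm across, 26 mm tall, standing on the jig board behind the fence (right rear corner); origin: centre of its underside
- pencil: bystander: wooden pencil stick 8 x 100 x 8 mm, lying on the board's near left part; origin: centre of its underside, long along its y
- offcut: bystander: spare short slat 36 x 70 x 12 mm, flat on the bench right of the jig, not the one to drill; origin: centre of its underside
- clay_pot: bystander: clay flower pot, 104 mm across, 85 mm tall, on the bench left of the jig; origin: centre of its underside
- tin_vase: bystander: waisted metal vase, 90 mm across, 160 mm tall, on the bench right of the jig; origin: centre of its underside
- wire_spool: bystander: wooden spool of copper wire, 70 mm across, 45 mm tall, standing on the bench at the near left; origin: centre of its underside
- screwdriver: bystander: screwdriver lying on the bench at the near right; origin: centre of its underside

How it is judged:
By the outcome, as a careful person would: the job done as asked, in the order asked, and still so for the second after the job is handed in, while the arm keeps its last pose, push and grip.
It also fails if it takes over 67 s, if anything falls off the work surface, if the arm or the gripper's body presses on something with over 40 N, if the wrist force passes 120 N, or if a joint passes its speed limit or range.

## Working session

There is one attempt and no reset: what is moved stays moved. The work goes in short steps, Python scripts to look and compute and a tool call to move; the robot and the scene stay as the last step left them, time stands still between calls to the robot, and variables do not carry over. Pictures are saved under pics/ and viewed, and the job is handed in when it is done.

Besides the shell and the picture viewer there is one more tool, called after "Call:" as name(argument=value, ...) on one line, values as JSON. drive_tool: Moves the arm, as the interface text tells. Its arguments: {"type":"object","properties":{"offset":{"type":"array"},"angular":{"type":"array"},"fingers":{"type":"number"},"squeeze":{"type":"number"}},"required":["offset","angular"]}

```bash
mkdir -p pics; python3 - <<'E'
from cell import telemetry, vision
import cv2,numpy as np
print(telemetry.get_obs())
for n in("top","side"):
    r=vision.read_camera(n); print(n,r["intrinsics"],r["world_from_camera"],[k for k in r])
    cv2.imwrite(f"pics/{n}0.png",r["pixels"][:,:,::-1])
    np.savez(f"{n}0.npz",**{k:r[k] for k in("pixels","intrinsics","world_from_camera")})
E
```

```text
{'time_s': 0.0, 'qpos': array([-73.50223471,  18.44054994,  -4.01602703,  83.17635356,
         1.29594219,  78.54009299,  -3.25829403]), 'joint_velocities': array([ 0.03094634, -0.09364956, -0.00832813,  0.01891303, -0.0165473 ,
       -0.00196165,  0.00971825]), 'effort': array([ 8.59646898e-04, -4.91298401e+01, -4.03448185e-01, -3.12510216e+01,
       -6.39889506e-02,  4.41322848e-02,  1.79445210e-04]), 'tool_pos': array([0.17568095, 0.62524027, 0.22943196]), 'tool_rot': array([-176.64898479,   89.88811166, -102.33460389]), 'force': array([ 0.22301162, -0.20105172,  0.14014719]), 'wrist_torque': array([-0.04438001, -0.01172212, -0.01812619]), 'grip_width': 0.08712919812007097}
top [[491.85609779   0.         246.22317645]
 [  0.         491.85609779 189.59611391]
 [  0.           0.           1.        ]] [[-0.00811608  0.99458201 -0.10363759  0.40598894]
 [-0.99973989 -0.00586148  0.02204068 -0.02692203]
 [ 0.0213138   0.10378951  0.99437089  1.61867268]
 [ 0.          0.          0.          1.        ]] ['pixels', 'intrinsics', 'world_from_camera']
side [[388.34322612   0.         254.09005174]
 [  0.         388.34322612 189.43459544]
 [  0.           0.           1.        ]] [[ 0.96658719 -0.14857234  0.20889101  0.79269703]
 [ 0.25601916  0.6001676  -0.75779486 -0.93108692]
 [-0.01278226  0.78595491  0.61815168  0.80948181]
 [ 0.          0.          0.          1.        ]] ['pixels', 'intrinsics', 'world_from_camera']
```

View pics/top0.png

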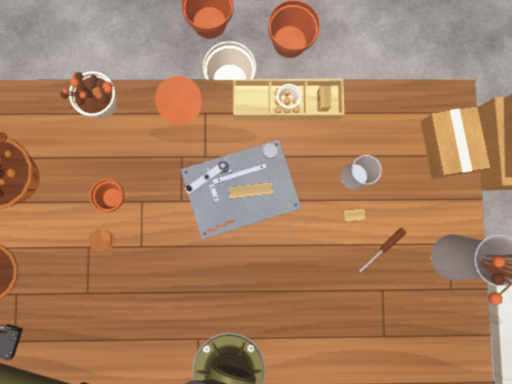

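View pics/side0.png

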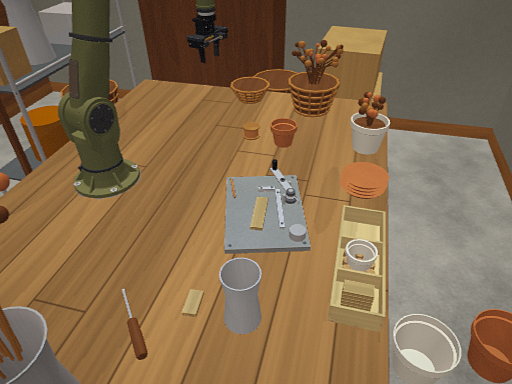

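The top view shows the jig near (240,190), the slat at (250,190) and the arm with its handle near (193,188). I'll enlarge both.

```bash
python3 - <<'E'
import cv2
a=cv2.imread("pics/top0.png")[130:250,170:310]; cv2.imwrite("pics/top0c.png",cv2.resize(a,None,fx=5,fy=5,interpolation=cv2.INTER_CUBIC))
a=cv2.imread("pics/side0.png")[150:260,210:320]; cv2.imwrite("pics/side0c.png",cv2.resize(a,None,fx=5,fy=5,interpolation=cv2.INTER_CUBIC))
E
```

```text
(no output)
```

View pics/top0c.png

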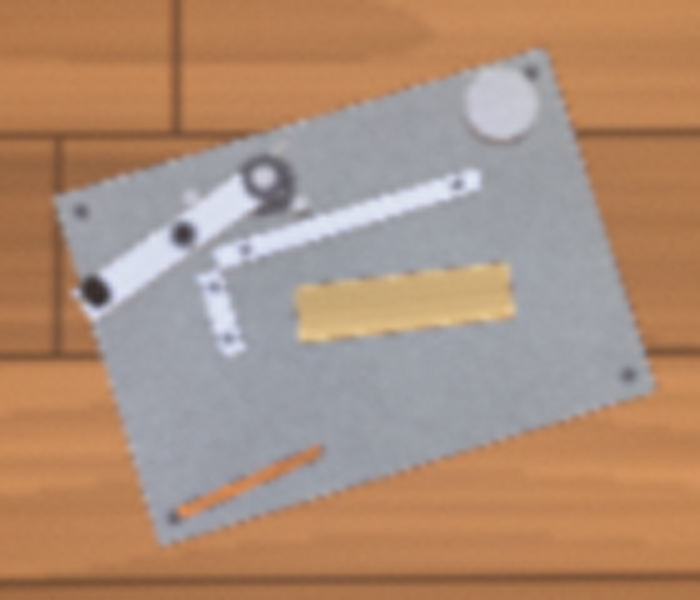

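View pics/side0c.png

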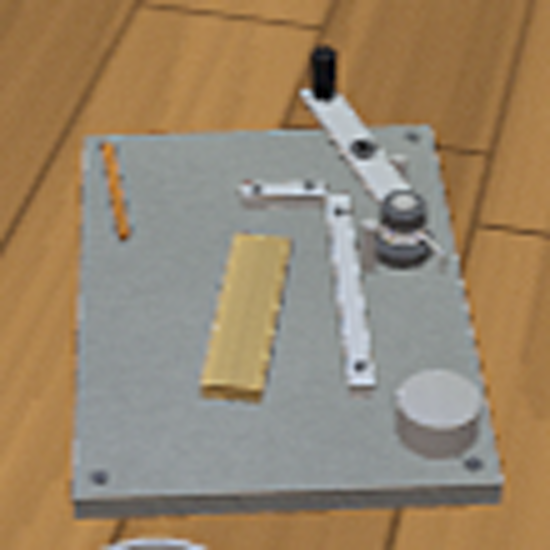

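Top crop: board corners are at about (55,198), (545,50), (655,388) and (163,545). Slat corners are at (295,288), (509,264), (515,315) and (299,342), and the handle is at (96,291).

```bash
cat > h.py <<'E'
import numpy as np
def load(n): d=np.load(n+".npz"); return d["intrinsics"],d["world_from_camera"]
def pix2w(cam,p,z):
    K,T=cam; p=np.atleast_2d(p).astype(float)
    d=np.c_[(p[:,0]-K[0,2])/K[0,0],-(p[:,1]-K[1,2])/K[1,1],-np.ones(len(p))]@T[:3,:3].T
    o=T[:3,3]; return o+d*((z-o[2])/d[:,2])[:,None]
def crop(p,o,f=5): return (np.array(p,float)+.5)/f-.5+np.array(o)
def w2pix(cam,P):
    K,T=cam; c=(np.atleast_2d(P)-T[:3,3])@T[:3,:3]
    return np.c_[K[0,2]+K[0,0]*c[:,0]/-c[:,2],K[1,2]-K[1,1]*c[:,1]/-c[:,2]]
def fit(local,world):
    a=local.mean(0);b=world.mean(0);A=local-a;B=world-b
    th=np.arctan2((A[:,0]*B[:,1]-A[:,1]*B[:,0]).sum(),(A*B).sum())
    R=np.array([[np.cos(th),-np.sin(th)],[np.sin(th),np.cos(th)]])
    t=b-R@a; return th,R,t,np.linalg.norm(local@R.T+t-world,axis=1)
E
python3 - <<'E'
from h import *
import cv2
ct=load("top0");cs=load("side0")
w=pix2w(ct,crop([(55,198),(545,50),(655,388),(163,545)],(170,130)),.018)[:,:2]
L=np.array([(.12,.17),(.12,-.17),(-.12,-.17),(-.12,.17)])
th,R,t,e=fit(L,w);print("top",np.degrees(th),t,e)
w2=pix2w(cs,crop([(428,126),(503,487),(75,497),(84,136)],(210,150)),.018)[:,:2]
th2,R2,t2,e2=fit(L,w2);print("side",np.degrees(th2),t2,e2)
J=lambda P,R=R,t=t:(P[:,:2]-t)@R
sl=pix2w(ct,crop([(295,288),(509,264),(515,315),(299,342)],(170,130)),.030)
print("slat jig",J(sl)*1e3); ss=pix2w(cs,crop([(290,238),(262,390),(201,385),(234,235)],(210,150)),.030)
print("slat side",J(ss,R2,t2)*1e3, ss.mean(0),sl.mean(0))
LS=np.array([(.018,.07),(.018,-.07),(-.018,-.07),(-.018,.07)])
for s in(sl,ss):
    a,_,tt,ee=fit(LS,s[:,:2]);print(np.degrees(a),tt,ee)
h=pix2w(ct,crop([(96,291)],(170,130)),.088);print("handle",h,J(h)*1e3)
h=pix2w(cs,crop([(322,51)],(210,150)),.088);print("handle",h,J(h,R2,t2)*1e3)
print("handle expect",85-130*np.cos(1.25),35+130*np.sin(1.25))
fe=pix2w(ct,crop([(215,268),(480,188),(242,352),(200,275)],(170,130)),.030);print("fence corners, stop",J(fe)*1e3)
p=pix2w(ct,crop([(178,515),(322,450)],(170,130)),.022);print("pencil",J(p)*1e3)
E
```

```text
top 17.058517848620685 [ 0.5770731  -0.04432176] [0.00136932 0.00302901 0.0029058  0.00257715]
side 16.86015344047223 [ 0.57826163 -0.04338995] [0.00234198 0.00137408 0.00354646 0.00051686]
slat jig [[  14.08521553   36.85363416]
 [ -12.53977076 -100.77305984]
 [ -45.48406356  -94.27965969]
 [ -20.29553113   44.85546852]]
slat side [[  14.1153869    37.23112202]
 [ -10.67951358 -100.03586705]
 [ -45.74113767  -94.16006498]
 [ -21.16240016   42.03581783]] [ 0.57141015 -0.07548915  0.03      ] [ 0.57003334 -0.07612179  0.03      ]
6.363218945431304 [ 0.57003334 -0.07612179] [0.00059179 0.00121832 0.00134902 0.00116153]
6.724526604987617 [ 0.57141015 -0.07548915] [0.00023016 0.00080048 0.00035232 0.00131135]
handle [[0.57221891 0.11847628 0.088     ]] [[ 43.11588338 157.05981259]]
handle [[0.57234891 0.12334433 0.088     ]] [[ 42.70050763 161.28220396]]
handle expect 44.008092888615074 158.3680005162262
fence corners, stop [[ 42.08517511  82.52924028]
 [ 40.72394773 -97.97598218]
 [-15.45813035  81.98332309]
 [ 40.61753152  93.15947156]]
pencil [[-103.27650137  152.66085547]
 [ -91.16181972   51.44699365]]
```

```bash
cat >> h.py <<'E'
from scipy.spatial.transform import Rotation as Ro
TH=np.radians(16.95); JT=np.array([.5776,-.0440])
RJ=np.array([[np.cos(TH),-np.sin(TH)],[np.sin(TH),np.cos(TH)]])
def j2w(x,y,z): return np.r_[RJ@np.array([x,y])/1e3+JT,z]
def w2j(P): return (np.asarray(P)[:2]-JT)@RJ*1e3
def cur():
    from cell import telemetry
    o=telemetry.get_obs(); return o,np.array(o["tool_pos"]),Ro.from_euler("xyz",o["tool_rot"],degrees=True)
def orient(yaw): # jaw (tool z) direction at world yaw deg, x down
    y=np.radians(yaw); z=np.array([np.cos(y),np.sin(y),0]); x=np.array([0,0,-1.]); return Ro.from_matrix(np.c_[x,np.cross(z,x),z])
def rows(targets):
    o,p,R=cur(); print("t",o["time_s"],"pos",p.round(4),"jig",w2j(p).round(1),"F",np.array(o["force"]).round(1), "jaw",np.degrees(np.arctan2(*R.as_matrix()[1::-1,2])).round(1),"w",o["grip_width"], "q",np.array(o["qpos"]).round(0))
    for P,yaw in targets:
        d=R.inv().apply(P-p); print(d.round(4).tolist(), (R.inv()*orient(yaw)).as_rotvec().round(3).tolist())
E
python3 - <<'E'
from h import *
o,p,R=cur(); print(R.as_matrix().round(3))
JY=np.degrees(TH)+90
for y in(JY,JY-180): rows([(np.array([.42,.36,.23]),y),(j2w(-70,-25,.13),y),(j2w(-70,-25,.03),y)])
c=load("top0"); print(pix2w(c,[(366,165)],.16),[w2j(pix2w(c,[(366,165)],.16)[0])])
E
```

```text
[[-0.    -0.963  0.27 ]
 [-0.002  0.27   0.963]
 [-1.    -0.    -0.002]]
t 0.1 pos [0.1757 0.6253 0.2296] jig [-189.3  757.4] F [0.6 0.8 0.4] jaw 74.3 w 0.08721477985137871 q [-74.  18.  -4.  83.   1.  79.  -3.]
[-0.0001, -0.307, -0.1893] [-0.57, -0.002, -0.0]
[0.1006, -0.5225, -0.5943] [-0.57, -0.002, -0.0]
[0.2006, -0.5225, -0.5941] [-0.57, -0.002, -0.0]
t 0.1 pos [0.1757 0.6253 0.2296] jig [-189.3  757.4] F [0.6 0.8 0.4] jaw 74.3 w 0.08721477985137871 q [-74.  18.  -4.  83.   1.  79.  -3.]
[-0.0001, -0.307, -0.1893] [2.572, -0.001, 0.002]
[0.1006, -0.5225, -0.5943] [2.572, -0.001, 0.002]
[0.2006, -0.5225, -0.5941] [2.572, -0.001, 0.002]
[[ 0.63042061 -0.42093132  0.16      ]] [array([ -59.36339306, -375.95641645])]
```

Call:
drive_tool(offset=[[0,-0.05,-0.03],[0,-0.1,-0.06],[0,-0.15,-0.09],[0,-0.2,-0.125],[0,-0.255,-0.155],[0,-0.307,-0.189],[0,-0.33,-0.235],[0,-0.36,-0.28],[0,-0.385,-0.33],[0,-0.41,-0.38]], angular=[[-0.06,0,0],[-0.12,0,0],[-0.18,0,0],[-0.24,0,0],[-0.3,0,0],[-0.36,0,0],[-0.42,0,0],[-0.48,0,0],[-0.53,0,0],[-0.57,0,0]])

```text
time_s: 1.35
tool_pos: [0.4676, 0.1467, 0.23]
tool_rot: [142.5, 89.9, -110.4]
force: [0.6, 0.7, 0.3]
grip_width: 0.0868
```

```bash
python3 - <<'E'
from h import *
JY=np.degrees(TH)+90
rows([(j2w(-70,-25,.13),JY),(j2w(-70,-25,.03),JY)])
E
```

```text
t 1.35 pos [0.4676 0.1467 0.23  ] jig [-49.6 214.5] F [0.6 0.7 0.3] jaw 107.1 w 0.0867944531815944 q [-37.  -2.  16. 106.   1.  76.  86.]
[0.1003, 0.0207, -0.2393] [0.002, -0.001, -0.001]
[0.2003, 0.0206, -0.2391] [0.002, -0.001, -0.001]
```

Call:
drive_tool(offset=[[0,0.004,-0.05],[0,0.008,-0.1],[0,0.012,-0.15],[0.03,0.016,-0.195],[0.07,0.02,-0.239],[0.1,0.0207,-0.239],[0.14,0.0207,-0.239],[0.18,0.0207,-0.239],[0.2,0.0207,-0.239],[0.2,0.0207,-0.239]], angular=[[0,0,0],[0,0,0],[0,0,0],[0,0,0],[0,0,0],[0,0,0],[0,0,0],[0,0,0],[0,0,0],[0,0,0]])

```text
time_s: 2.6
tool_pos: [0.5167, -0.0883, 0.0289]
tool_rot: [105.2, 89.8, -147.7]
force: [-0.8, -0.2, -0.7]
grip_width: 0.0871
```

```bash
python3 - <<'E'
from h import *
from cell import vision
import cv2
JY=np.degrees(TH)+90
rows([(j2w(-70,-25,.03),JY),(j2w(-6,-25,.03),JY)])
a=vision.read_camera("side")["pixels"][:,:,::-1]
cv2.imwrite("pics/side1.png",cv2.resize(a[120:270,180:340],None,fx=4,fy=4,interpolation=cv2.INTER_CUBIC))
E
```

```text
t 2.6 pos [ 0.5167 -0.0883  0.0289] jig [-71.1 -24.6] F [-0.8 -0.2 -0.7] jaw 107.0 w 0.08709222130271049 q [-20.  16.  30. 114. -10.  53. 122.]
[-0.0011, -0.0011, -0.0004] [0.002, -0.001, -0.004]
[-0.0013, -0.0651, -0.0005] [0.002, -0.001, -0.004]
```

View pics/side1.png

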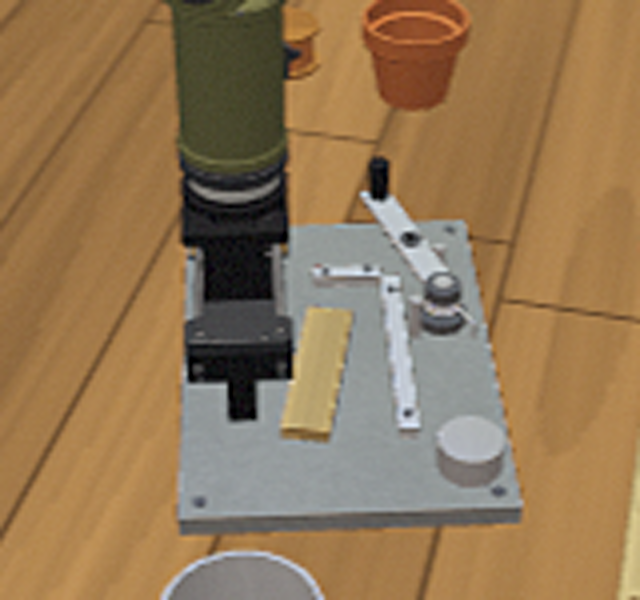

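The open fingers are down on the board, on the near side of the slat, with nothing in the way. I'll push towards the fence.

Call:
drive_tool(offset=[[-0.001,-0.007,0],[-0.001,-0.014,0],[-0.001,-0.021,0],[-0.001,-0.028,0],[-0.001,-0.034,0],[-0.001,-0.04,0],[-0.001,-0.046,0],[-0.001,-0.052,0],[-0.001,-0.056,0],[-0.001,-0.06,0]], angular=[[0,0,0],[0,0,0],[0,0,0],[0,0,0],[0,0,0],[0,0,0],[0,0,0],[0,0,0],[0,0,0],[0,0,0]])

```text
time_s: 3.9
tool_pos: [0.5747, -0.0707, 0.0306]
tool_rot: [113.2, 89.8, -139.8]
force: [-0.5, 0.1, 0.4]
grip_width: 0.0872
```

```bash
cat > snap.py <<'E'
import sys
from h import *
from cell import vision
import cv2
n=sys.argv[1]
a=vision.read_camera("side")["pixels"][:,:,::-1]; b=vision.read_camera("top")["pixels"][:,:,::-1]
A=cv2.resize(a[150:270,210:320],None,fx=4,fy=4,interpolation=cv2.INTER_CUBIC);B=cv2.resize(b[140:240,220:310],None,fx=4,fy=4,interpolation=cv2.INTER_CUBIC)
c=np.zeros((480,800,3),np.uint8);c[:480,:440]=A;c[:400,440:800]=B
cv2.imwrite(f"pics/{n}.png",c); rows([])
E
python3 snap.py s2
```

```text
t 4.0 pos [ 0.575  -0.0705  0.0306] jig [-10.2 -24.6] F [ 0.7 -0.  -0.6] jaw 107.1 w 0.08710250408170002 q [-20.  22.  29. 106. -13.  55. 121.]
```

View pics/s2.png

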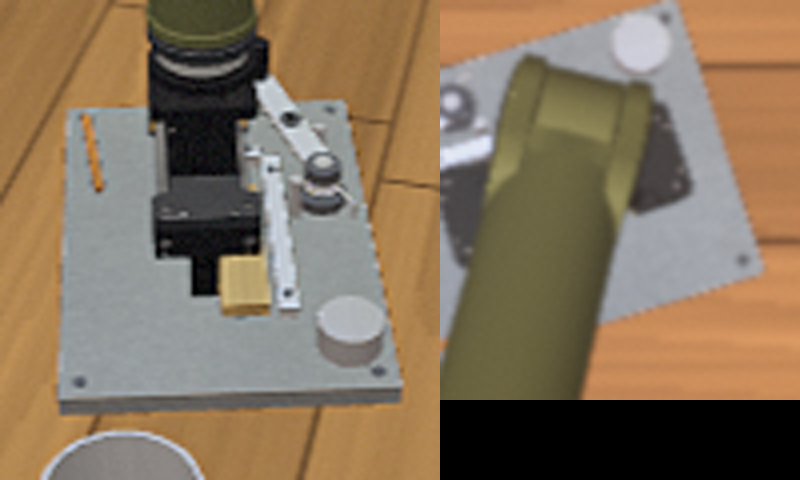

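The slat is now parallel with the fence and about 5 mm short. I'll creep in.

Call:
drive_tool(offset=[[0,-0.0015,0],[0,-0.003,0],[0,-0.0045,0],[0,-0.0045,0]], angular=[[0,0,0],[0,0,0],[0,0,0],[0,0,0]])

```text
time_s: 4.5
tool_pos: [0.5795, -0.0691, 0.0306]
tool_rot: [123.1, 89.8, -129.9]
force: [-0.2, 0.2, -0.4]
grip_width: 0.0868
```

Call:
drive_tool(offset=[[0,-0.001,0],[0,-0.002,0],[0,-0.002,0]], angular=[[0,0,0],[0,0,0],[0,0,0]])

```text
time_s: 4.88
tool_pos: [0.5803, -0.0689, 0.0305]
tool_rot: [100.3, 89.7, -152.6]
force: [-5.0, -1.6, 3.2]
grip_width: 0.0869
```

Fence contact shows at about 5 N. I'll back off, lift, close the fingers and go round to the right end.

Call:
drive_tool(offset=[[0,0.012,0],[-0.045,0.012,0],[-0.045,-0.01,-0.045],[-0.045,-0.026,-0.102],[-0.045,-0.026,-0.102],[-0.045,-0.026,-0.102]], angular=[[0,0,0],[0,0,0],[0,0,0],[0,0,0],[0,0,0],[0,0,0]], fingers=1)

```text
time_s: 5.62
tool_pos: [0.6348, -0.1586, 0.075]
tool_rot: [92.3, 89.7, -160.7]
force: [0.0, 0.6, 0.0]
grip_width: 0.0348
```

```bash
python3 snap.py s3; python3 -c "
from h import *
rows([(j2w(22,-127,.03),np.degrees(TH)+90)])"
```

```text
t 5.725 pos [ 0.6349 -0.157   0.0752] jig [  21.9 -124.8] F [-0.5 -0.9  0.4] jaw 107.1 w 0.02696165088346617 q [-12.  28.  31.  93. -15.  64. 130.]
t 5.725 pos [ 0.6349 -0.157   0.0752] jig [  21.9 -124.8] F [-0.5 -0.9  0.4] jaw 107.1 w 0.02696165088346617 q [-12.  28.  31.  93. -15.  64. 130.]
[0.0452, -0.0003, -0.0022] [0.003, 0.0, -0.004]
```

View pics/s3.png

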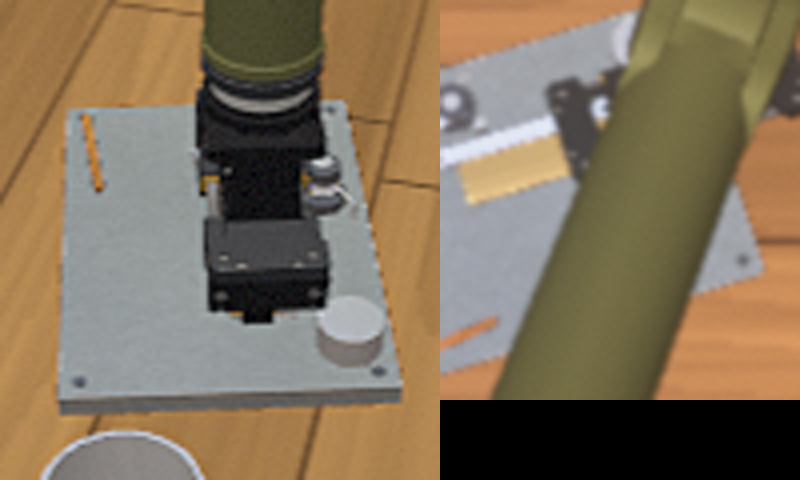

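```bash
python3 -c "
from h import *
for p in pix2w(load('top0'),[(225.5,182.5),(228,191)],.03): print(w2j(p))"
```

```text
[31.08843174 41.79705604]
[ 2.1473182  42.25214292]
```

Left end is at y≈42, so the right end is at ≈−98. I'll finish closing and descend at y≈−127.

Call:
drive_tool(offset=[[0,0,-0.003],[0,0,-0.003],[0,0,-0.003],[0.02,0,-0.003],[0.045,0,-0.003],[0.045,0,-0.003],[0.045,0,0.005]], angular=[[0,0,0],[0,0,0],[0,0,0],[0,0,0],[0,0,0],[0,0,0],[0,0,0]])

```text
time_s: 6.6
tool_pos: [0.6324, -0.1528, 0.0293]
tool_rot: [84.9, 89.7, -168.0]
force: [-0.1, -0.3, -0.8]
grip_width: 0.0005
```

```bash
python3 snap.py s4
```

```text
t 6.7 pos [ 0.6329 -0.1505  0.0297] jig [  21.8 -118. ] F [-0.5 -0.2  0.9] jaw 107.2 w 0.00015489376227163988 q [-12.  30.  30.  95. -17.  59. 130.]
```

View pics/s4.png

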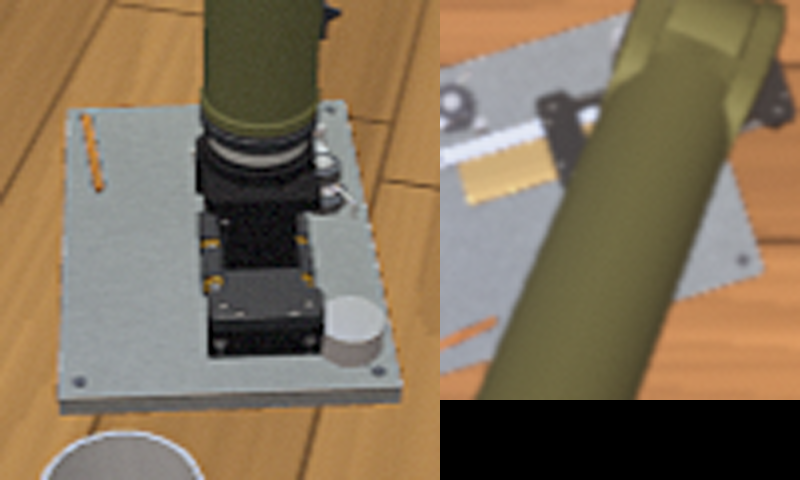

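Call:
drive_tool(offset=[[0,0,0.005],[0,0,0.01],[0,0,0.015],[0,0,0.02],[0,0,0.025],[0,0,0.03],[0,0,0.034],[0,0,0.036],[0,0,0.036]], angular=[[0,0,0],[0,0,0],[0,0,0],[0,0,0],[0,0,0],[0,0,0],[0,0,0],[0,0,0],[0,0,0]])

```text
time_s: 7.82
tool_pos: [0.6221, -0.1159, 0.0298]
tool_rot: [64.8, 89.7, 172.0]
force: [-0.2, 0.5, 0.5]
grip_width: 0.0005
```

```bash
python3 snap.py s5
```

```text
t 7.925 pos [ 0.6222 -0.1162  0.0297] jig [ 21.6 -82.1] F [0.7 0.1 0.8] jaw 107.2 w 0.0005081652676840731 q [-15.  28.  30.  98. -16.  58. 127.]
```

View pics/s5.png

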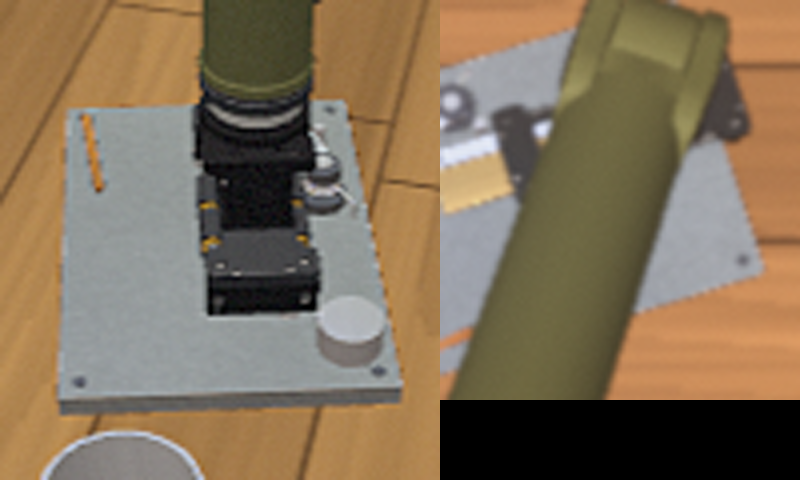

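The slat is following. I'll creep to the end stop.

Call:
drive_tool(offset=[[0,0,0.0015],[0,0,0.003],[0,0,0.0045],[0,0,0.0045]], angular=[[0,0,0],[0,0,0],[0,0,0],[0,0,0]])

```text
time_s: 8.43
tool_pos: [0.6208, -0.1116, 0.0297]
tool_rot: [64.5, 89.7, 171.7]
force: [-0.0, 0.4, 0.2]
grip_width: 0.0005
```

Call:
drive_tool(offset=[[0,0,0.0015],[0,0,0.003],[0,0,0.0045],[0,0,0.0045]], angular=[[0,0,0],[0,0,0],[0,0,0],[0,0,0]])

```text
time_s: 8.93
tool_pos: [0.6194, -0.107, 0.0297]
tool_rot: [62.5, 89.7, 169.7]
force: [-0.7, -0.6, 0.2]
grip_width: 0.0001
```

Call:
drive_tool(offset=[[0,0,0.001],[0,0,0.002],[0,0,0.003],[0,0,0.003]], angular=[[0,0,0],[0,0,0],[0,0,0],[0,0,0]])

```text
time_s: 9.43
tool_pos: [0.6185, -0.104, 0.0297]
tool_rot: [61.1, 89.7, 168.3]
force: [-0.2, -0.8, 1.3]
grip_width: 0.0006
```

Call:
drive_tool(offset=[[0,0,0.001],[0,0,0.002],[0,0,0.002]], angular=[[0,0,0],[0,0,0],[0,0,0]])

```text
time_s: 9.8
tool_pos: [0.618, -0.103, 0.0298]
tool_rot: [72.7, 89.7, 179.9]
force: [0.9, -2.4, 0.6]
grip_width: 0.0003
```

```bash
python3 snap.py s6; python3 - <<'E'
from cell import vision
import cv2
for n in("top","side"):cv2.imwrite(f"pics/{n}6.png",vision.read_camera(n)["pixels"][:,:,::-1])
a=cv2.imread("pics/top6.png")[150:220,195:275]; cv2.imwrite("pics/top6c.png",cv2.resize(a,None,fx=7,fy=7,interpolation=cv2.INTER_CUBIC))
E
```

```text
t 9.9 pos [ 0.618  -0.103   0.0299] jig [ 21.4 -68.2] F [ 0.6 -3.1 -0.1] jaw 107.2 w -3.476682609630799e-06 q [-16.  28.  29.  99. -16.  58. 126.]
```

View pics/top6c.png

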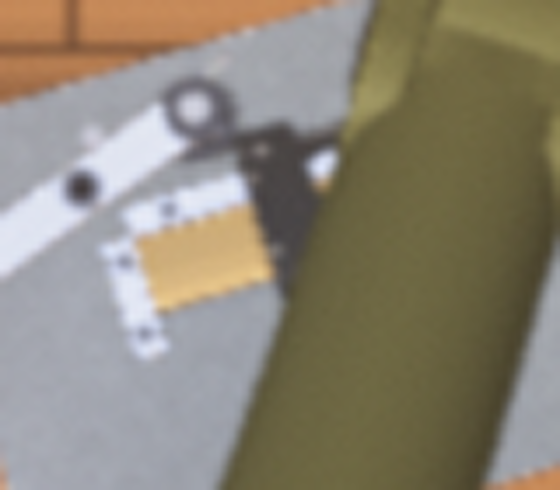

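The slat's left end looks flush with the stop. I'll confirm with a bit more push.

Call:
drive_tool(offset=[[0,0,0.001],[0,0,0.0015],[0,0,0.0015]], angular=[[0,0,0],[0,0,0],[0,0,0]])

```text
time_s: 10.38
tool_pos: [0.6178, -0.103, 0.0301]
tool_rot: [95.4, 89.7, -157.4]
force: [0.9, -5.7, -0.0]
grip_width: 0.0002
```

It's against the end stop: 5.7 N with no travel. Next I'll re-seat it against the fence with two spread fingers.

Call:
drive_tool(offset=[[0,0,-0.012],[-0.045,0,-0.012],[-0.045,0.025,0.03],[-0.045,0.05,0.078],[-0.045,0.05,0.078],[-0.045,0.05,0.078],[-0.045,0.05,0.078],[-0.02,0.05,0.078],[0,0.05,0.078],[0,0.05,0.078]], angular=[[0,0,0],[0,0,0],[0,0,0],[0,0,0],[0,0,0],[0,0,0],[0,0,0],[0,0,0],[0,0,0],[0,0,0]], fingers=-1)

```text
time_s: 11.62
tool_pos: [0.5461, -0.0442, 0.0288]
tool_rot: [92.6, 89.5, -160.3]
force: [0.6, 0.9, -0.5]
grip_width: 0.0853
```

```bash
python3 snap.py s7; python3 -c "
from h import *
rows([(j2w(-7,10,.03),np.degrees(TH)+90)])"
```

```text
t 11.725 pos [ 0.5476 -0.0441  0.0306] jig [-28.7   8.7] F [0.1 0.2 0.7] jaw 107.1 w 0.08637756721787389 q [-24.  19.  30. 110. -11.  54. 118.]
t 11.725 pos [ 0.5476 -0.0441  0.0306] jig [-28.7   8.7] F [0.1 0.2 0.7] jaw 107.1 w 0.08637756721787389 q [-24.  19.  30. 110. -11.  54. 118.]
[0.0005, -0.0217, 0.0013] [0.002, -0.001, -0.004]
```

View pics/s7.png

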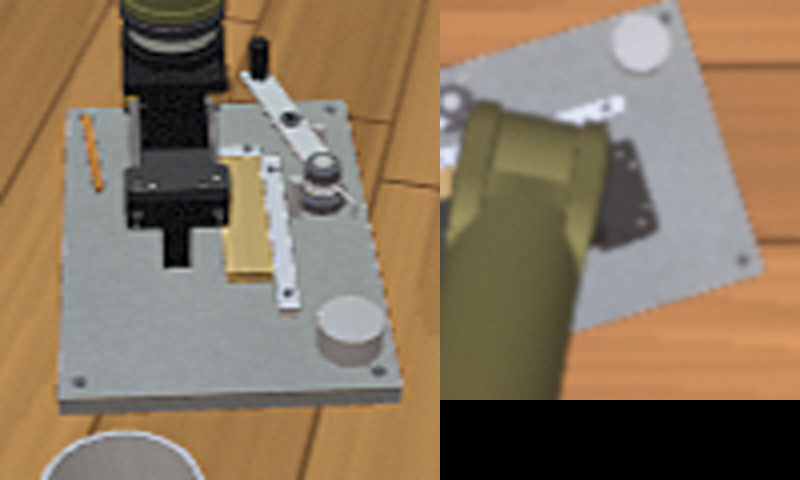

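Call:
drive_tool(offset=[[0,-0.006,0],[0,-0.012,0],[0,-0.018,0],[0,-0.021,0],[0,-0.0225,0],[0,-0.024,0],[0,-0.0255,0],[0,-0.0255,0.001],[0,-0.0255,0.002],[0,-0.0255,0.002]], angular=[[0,0,0],[0,0,0],[0,0,0],[0,0,0],[0,0,0],[0,0,0],[0,0,0],[0,0,0],[0,0,0],[0,0,0]])

```text
time_s: 12.98
tool_pos: [0.5705, -0.0365, 0.0302]
tool_rot: [111.5, 89.6, -141.5]
force: [-3.2, -3.9, 1.0]
grip_width: 0.0871
```

Seated against the fence at the same x as before. Retreat, lift, and go above the handle.

Call:
drive_tool(offset=[[0,0.006,0],[0,0.02,0],[-0.06,0.03,0],[-0.11,0.03,0],[-0.11,0.03,0.03]], angular=[[0,0,0],[0,0,0],[0,0,0],[0,0,0],[0,0,0]])

```text
time_s: 13.6
tool_pos: [0.5366, -0.0183, 0.1452]
tool_rot: [-138.4, 89.7, -31.6]
force: [-0.2, 1.6, -0.3]
grip_width: 0.0874
```

```bash
python3 -c "
from h import *
print(j2w(44,158.4,.088))
rows([(j2w(44,158.4,.14),np.degrees(TH)+18.4),(j2w(44,158.4,.065),np.degrees(TH)+18.4)])"
```

```text
[0.57350915 0.12034666 0.088     ]
t 13.6 pos [ 0.5366 -0.0183  0.1452] jig [-31.7  36.5] F [-0.2  1.6 -0.3] jaw 106.7 w 0.08735256235209841 q [-30.   8.  31. 107.  -5.  66. 110.]
[0.0049, -0.0752, 0.1222] [1.246, -0.001, 0.006]
[0.0799, -0.0749, 0.1225] [1.246, -0.001, 0.006]
```

Call:
drive_tool(offset=[[0,-0.02,0.03],[0,-0.04,0.06],[0.002,-0.06,0.09],[0.005,-0.075,0.1222],[0.005,-0.075,0.1222],[0.005,-0.075,0.1222],[0.005,-0.075,0.1222],[0.005,-0.075,0.1222],[0.005,-0.075,0.1222]], angular=[[0.15,0,0],[0.3,0,0],[0.45,0,0],[0.6,0,0],[0.75,0,0],[0.9,0,0],[1.08,0,0.003],[1.246,0,0.006],[1.246,0,0.006]])

```text
time_s: 14.72
tool_pos: [0.5729, 0.1205, 0.14]
tool_rot: [-132.7, 90.0, -97.2]
force: [-0.1, -0.9, 0.3]
grip_width: 0.0868
```

```bash
python3 - <<'E'
from h import *
from cell import vision
import cv2
a=vision.read_camera("side")["pixels"][:,:,::-1]; b=vision.read_camera("top")["pixels"][:,:,::-1]
cv2.imwrite("pics/s8.png",cv2.resize(a[130:250,210:330],None,fx=5,fy=5,interpolation=cv2.INTER_CUBIC))
cv2.imwrite("pics/t8.png",cv2.resize(b[130:250,170:310],None,fx=5,fy=5,interpolation=cv2.INTER_CUBIC))
rows([(j2w(44,158.4,.065),np.degrees(TH)+18.4)])
E
```

```text
t 14.825 pos [0.573  0.1205 0.14  ] jig [ 43.5 158.7] F [ 0.3  0.2 -0.7] jaw 35.5 w 0.0870129125918788 q [-44.  16.  35. 100. -10.  67.  29.]
[0.075, -0.0004, 0.0004] [0.003, -0.001, 0.0]
```

View pics/s8.png

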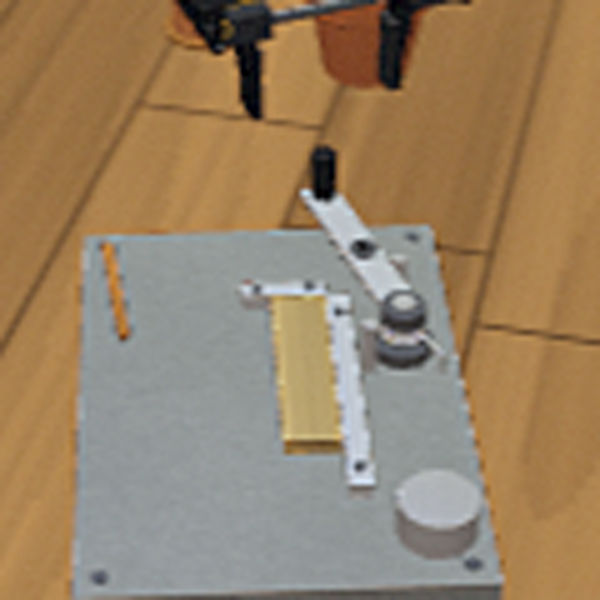

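View pics/t8.png

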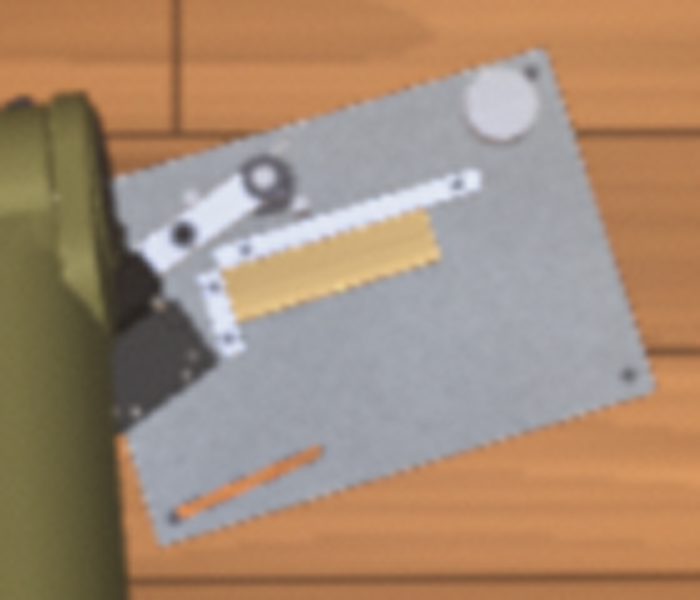

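The slat is flush in the corner in both views, and the handle stands between the open fingers. Descend and pinch.

Call:
drive_tool(offset=[[0.025,0,0],[0.05,0,0],[0.068,0,0],[0.075,0,0],[0.075,0,0]], angular=[[0,0,0],[0,0,0],[0,0,0],[0,0,0],[0,0,0]])

```text
time_s: 15.45
tool_pos: [0.5729, 0.1203, 0.0649]
tool_rot: [-149.2, 89.9, -113.7]
force: [-0.1, 0.7, -0.6]
grip_width: 0.0868
```

Call:
drive_tool(offset=[[0,0,0],[0,0,0],[0,0,0],[0,0,0],[0,0,0],[0,0,0],[0,0,0],[0,0,0]], angular=[[0,0,0],[0,0,0],[0,0,0],[0,0,0],[0,0,0],[0,0,0],[0,0,0],[0,0,0]], fingers=1, squeeze=25)

```text
time_s: 16.45
tool_pos: [0.5733, 0.1208, 0.0649]
tool_rot: [-79.4, 90.0, -43.9]
force: [1.6, 0.1, -1.3]
grip_width: 0.0172
```

```bash
python3 snap.py s9; python3 - <<'E'
from h import *
H=lambda q:(85-130*np.cos(1.25-q),35+130*np.sin(1.25-q))
_,p,_=cur(); x,y=w2j(p); print("q from pos",1.25-np.arctan2(y-35,85-x),"r",np.hypot(y-35,x-85))
rows([(j2w(*H(q),.065),np.degrees(TH+q)+18.4) for q in np.linspace(.07,.7,10)])
E
```

```text
t 16.55 pos [0.5732 0.1208 0.0649] jig [ 43.9 158.9] F [ 1.   1.6 -1.7] jaw 35.6 w 0.01750124836543115 q [-43.  21.  33. 104. -13.  59.  31.]
q from pos -0.00017405900574907207 r 130.51817801567563
t 16.55 pos [0.5732 0.1208 0.0649] jig [ 43.9 158.9] F [ 1.   1.6 -1.7] jaw 35.6 w 0.01750124836543115 q [-43.  21.  33. 104. -13.  59.  31.]
[-0.0001, -0.0008, -0.0091] [-0.066, -0.0, 0.001]
[-0.0001, -0.0017, -0.0182] [-0.136, -0.0, 0.001]
[-0.0001, -0.0033, -0.0271] [-0.206, -0.0, 0.001]
[-0.0001, -0.0054, -0.036] [-0.276, -0.0, 0.001]
[-0.0001, -0.0082, -0.0446] [-0.346, -0.0, 0.001]
[-0.0001, -0.0116, -0.0531] [-0.416, -0.0, 0.001]
[-0.0001, -0.0155, -0.0613] [-0.486, -0.0, 0.001]
[-0.0001, -0.0201, -0.0692] [-0.556, -0.0, 0.001]
[-0.0001, -0.0251, -0.0767] [-0.626, -0.0, 0.001]
[-0.0001, -0.0307, -0.0839] [-0.696, -0.0, 0.001]
```

View pics/s9.png

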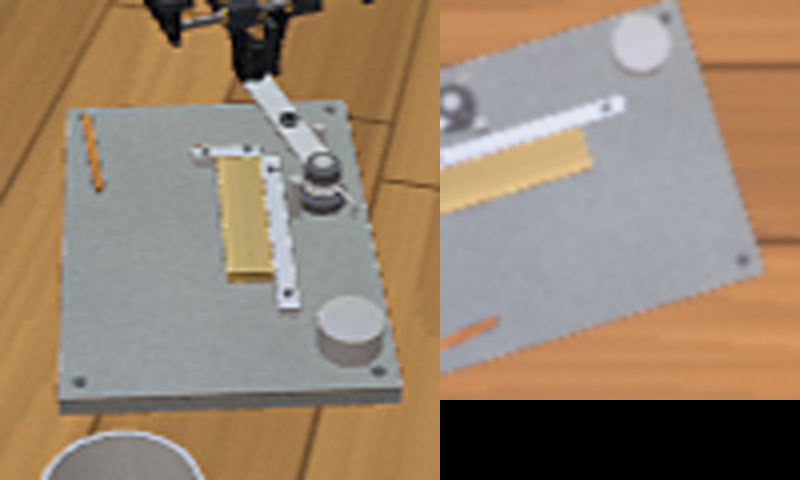

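Pinched (17.5 mm opening on the 18 mm handle), and the radius check gives 130.5 mm. Swing the first half.

Call:
drive_tool(offset=[[0,-0.0008,-0.0091],[0,-0.0017,-0.0182],[0,-0.0033,-0.0271],[0,-0.0054,-0.036],[0,-0.0082,-0.0446],[0,-0.0116,-0.0531],[0,-0.0155,-0.0613],[0,-0.0201,-0.0692],[0,-0.0251,-0.0767],[0,-0.0307,-0.0839]], angular=[[-0.066,0,0],[-0.136,0,0],[-0.206,0,0],[-0.276,0,0],[-0.346,0,0],[-0.416,0,0],[-0.486,0,0],[-0.556,0,0],[-0.626,0,0],[-0.696,0,0]])

```text
time_s: 17.8
tool_pos: [0.5241, 0.0474, 0.065]
tool_rot: [-71.5, 89.8, 4.1]
force: [5.5, 2.3, -6.2]
grip_width: 0.0169
```

```bash
python3 snap.py s10; python3 - <<'E'
from h import *
H=lambda q:(85-130.3*np.cos(1.25-q),35+130.3*np.sin(1.25-q))
_,p,_=cur(); x,y=w2j(p); print("q from pos",1.25-np.arctan2(y-35,85-x),"r",np.hypot(y-35,x-85))
rows([(j2w(*H(q),.065),np.degrees(TH+q)+18.4) for q in np.r_[np.linspace(.75,1.2,8),1.225,1.25]])
E
```

```text
t 17.9 pos [0.524  0.0468 0.065 ] jig [-24.8 102.4] F [ 6.4  3.2 -6.7] jaw 75.4 w 0.017177327103488686 q [-35.  13.  30. 112.  -8.  57.  74.]
q from pos 0.6992880603517839 r 128.88979705137447
t 17.9 pos [0.524  0.0468 0.065 ] jig [-24.8 102.4] F [ 6.4  3.2 -6.7] jaw 75.4 w 0.017177327103488686 q [-35.  13.  30. 112.  -8.  57.  74.]
[-0.0, 0.0012, -0.0066] [-0.051, 0.001, 0.003]
[-0.0, 0.0006, -0.015] [-0.115, 0.001, 0.003]
[-0.0, -0.0007, -0.0232] [-0.179, 0.001, 0.003]
[-0.0, -0.0024, -0.0314] [-0.244, 0.001, 0.003]
[-0.0, -0.0047, -0.0395] [-0.308, 0.0, 0.003]
[-0.0, -0.0075, -0.0474] [-0.372, 0.0, 0.003]
[-0.0, -0.0108, -0.0551] [-0.436, 0.0, 0.003]
[-0.0, -0.0146, -0.0626] [-0.501, 0.0, 0.003]
[-0.0, -0.0162, -0.0654] [-0.526, 0.0, 0.003]
[-0.0, -0.0178, -0.0682] [-0.551, 0.0, 0.003]
```

View pics/s10.png

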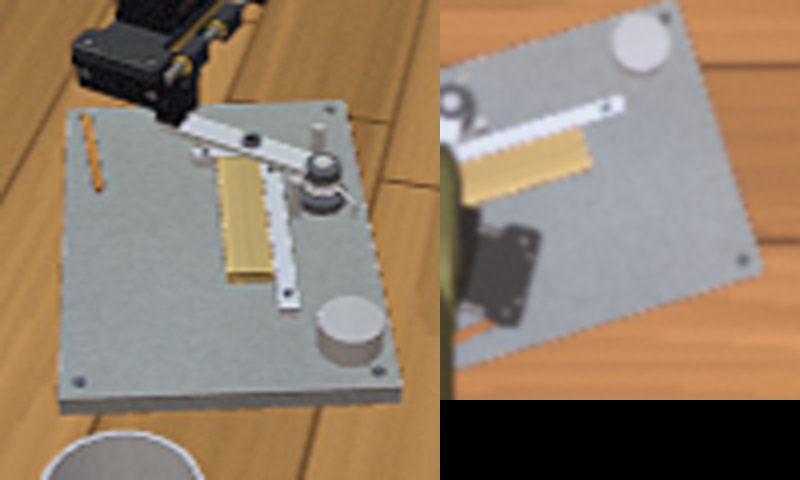

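The arm is swinging with the gripper. Continue to about 1.22.

Call:
drive_tool(offset=[[0,0.0006,-0.0066],[0,0.0003,-0.015],[0,-0.0007,-0.0232],[0,-0.0024,-0.0314],[0,-0.0047,-0.0395],[0,-0.0075,-0.0474],[0,-0.0108,-0.0551],[0,-0.0146,-0.0626],[0,-0.0162,-0.0654],[0,-0.0162,-0.0654]], angular=[[-0.051,0,0],[-0.115,0,0],[-0.179,0,0],[-0.244,0,0],[-0.308,0,0],[-0.372,0,0],[-0.436,0,0],[-0.501,0,0],[-0.526,0,0],[-0.526,0,0]])

```text
time_s: 19.15
tool_pos: [0.5247, -0.0181, 0.0649]
tool_rot: [-79.9, 89.6, 25.6]
force: [5.9, 5.9, -6.4]
grip_width: 0.0171
```

```bash
python3 snap.py s11; python3 - <<'E'
from h import *
H=lambda q:(85-130.3*np.cos(1.25-q),35+130.3*np.sin(1.25-q))
o,p,_=cur(); x,y=w2j(p); print("q from pos",1.25-np.arctan2(y-35,85-x),"r",np.hypot(y-35,x-85),"Fjig",RJ.T@o["force"][:2])
rows([(j2w(*H(q),.065),np.degrees(TH+q)+18.4) for q in [1.25,1.28]])
E
```

```text
t 19.25 pos [ 0.5247 -0.0179  0.065 ] jig [-43.   40.4] F [ 6.3  4.9 -5.5] jaw 105.5 w 0.01740517189837571 q [-27.  12.  29. 113.  -7.  56. 111.]
q from pos 1.2080437317508093 r 128.13690772990392 Fjig [7.47900203 2.80191434]
t 19.25 pos [ 0.5247 -0.0179  0.065 ] jig [-43.   40.4] F [ 6.3  4.9 -5.5] jaw 105.5 w 0.01740517189837571 q [-27.  12.  29. 113.  -7.  56. 111.]
[-0.0001, 0.0021, -0.0054] [-0.025, 0.001, 0.007]
[-0.0001, 0.002, -0.0093] [-0.055, 0.001, 0.007]
```

View pics/s11.png

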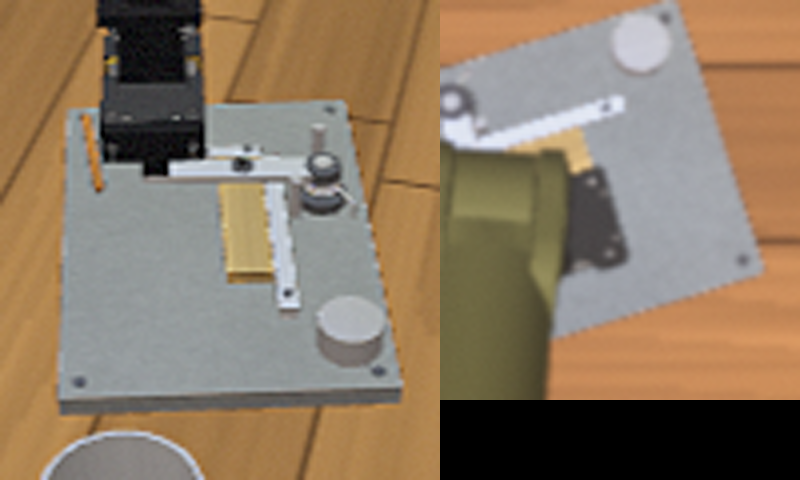

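Call:
drive_tool(offset=[[0,-0.001,-0.002],[0,-0.001,-0.004],[0,-0.001,-0.006],[0,-0.001,-0.006]], angular=[[-0.015,0,0],[-0.03,0,0],[-0.035,0,0],[-0.035,0,0]])

```text
time_s: 19.75
tool_pos: [0.5262, -0.0221, 0.0648]
tool_rot: [-54.1, 89.7, 53.5]
force: [-3.1, 4.5, 1.2]
grip_width: 0.0173
```

```bash
cat >st.py <<'E'
from h import *
o,p,_=cur(); x,y=w2j(p); print("q from pos",1.25-np.arctan2(y-35,85-x),"r",np.hypot(y-35,x-85),"Fjig",RJ.T@o["force"][:2],o["wrist_torque"],o["joint_velocities"].round(1))
E
python3 st.py; python3 snap.py s12; python3 st.py
```

```text
q from pos 1.2426077258883246 r 127.83016466150217 Fjig [-1.63510717  5.20050194] [ 1.10796289  0.65826494 -0.06023348] [-0.  -0.1  0.   0.   0.   0.  -0.2]
t 19.85 pos [ 0.5262 -0.0221  0.0648] jig [-42.8  35.9] F [-2.5  5.4  2.6] jaw 107.6 w 0.017344029621866795 q [-26.  13.  29. 112.  -8.  57. 114.]
q from pos 1.2426500622487178 r 127.83263628959251 Fjig [-0.82888026  5.90401463] [ 1.10427331  0.5990619  -0.0305997 ] [ 0.  -0.  -0.   0.1  0.2 -0.  -0. ]
```

View pics/s12.png

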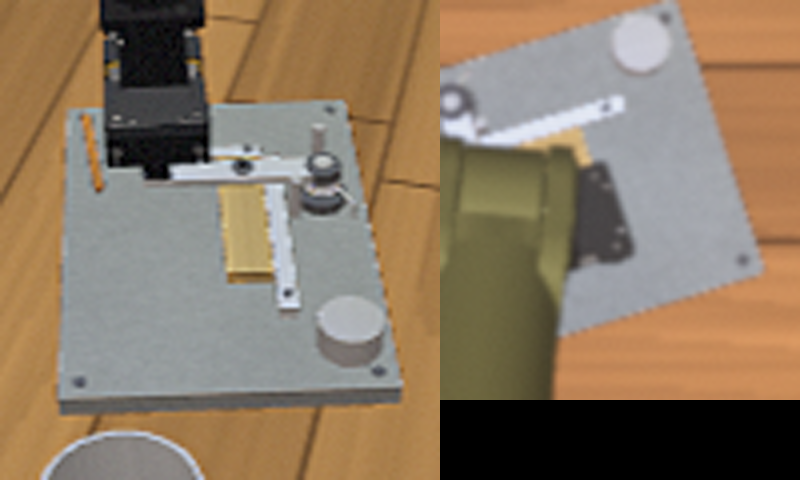

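Spring load is about 5.5 N, and the arm is nearly there. Press on towards the peg.

Call:
drive_tool(offset=[[0,0,-0.001],[0,0,-0.002],[0,0,-0.002]], angular=[[0,0,0],[0,0,0],[0,0,0]])

```text
time_s: 20.23
tool_pos: [0.5262, -0.0222, 0.0648]
tool_rot: [-34.3, 89.6, 73.3]
force: [-2.0, 5.4, 0.9]
grip_width: 0.0174
```

```bash
python3 st.py
```

```text
q from pos 1.2433013601088314 r 127.82840930384833 Fjig [-0.30299151  5.71550516] [1.18000055e+00 4.57695060e-01 9.95988824e-04] [ 0.1  0.   0.   0.   0.1  0.  -0.1]
```

Call:
drive_tool(offset=[[0,0,-0.003],[0,0,-0.004],[0,0,-0.005],[0,0,-0.005]], angular=[[0,0,0],[0,0,0],[0,0,0],[0,0,0]])

```text
time_s: 20.72
tool_pos: [0.5263, -0.0227, 0.0648]
tool_rot: [-10.9, 89.3, 96.8]
force: [-5.1, 10.9, 3.8]
grip_width: 0.0173
```

```bash
python3 st.py
```

```text
q from pos 1.2472439163654476 r 127.86584203340854 Fjig [-1.72847329 11.87303394] [ 2.15771717  0.90315005 -0.05894479] [-0.  -0.1  0.   0.   0.1 -0.1 -0. ]
```

Load rose from 5.7 to 11.9 N over about 0.5 mm of travel, so it's on the peg. Final visual check.

```bash
python3 - <<'E'
from h import *
from cell import vision
import cv2
a=vision.read_camera("side")["pixels"][:,:,::-1]
cv2.imwrite("pics/s13.png",cv2.resize(a[140:260,210:320],None,fx=5,fy=5,interpolation=cv2.INTER_CUBIC))
b=vision.read_camera("top")["pixels"][:,:,::-1];cv2.imwrite("pics/t13.png",b)
cs=load("side0")
print("crop px expected bush@stop, arm outer, slat corners home:")
P=[j2w(22,35,.053),j2w(-57,47,.053),j2w(-57,23,.053),j2w(40,-60,.03),j2w(4,-60,.03),j2w(4,80,.03),j2w(40,80,.03)]
print(((w2pix(cs,P)-[210,140]+.5)*5-.5).round(0).tolist())
E
python3 st.py
```

```text
crop px expected bush@stop, arm outer, slat corners home:
[[302.0, 262.0], [175.0, 254.0], [176.0, 278.0], [343.0, 391.0], [282.0, 393.0], [269.0, 247.0], [324.0, 245.0]]
q from pos 1.2473214517318962 r 127.83458228731945 Fjig [-1.67361803 11.0189521 ] [ 2.19104891  0.89775486 -0.06952347] [-0.  -0.2 -0.  -0.1 -0.1 -0.  -0.1]
```

View pics/s13.png

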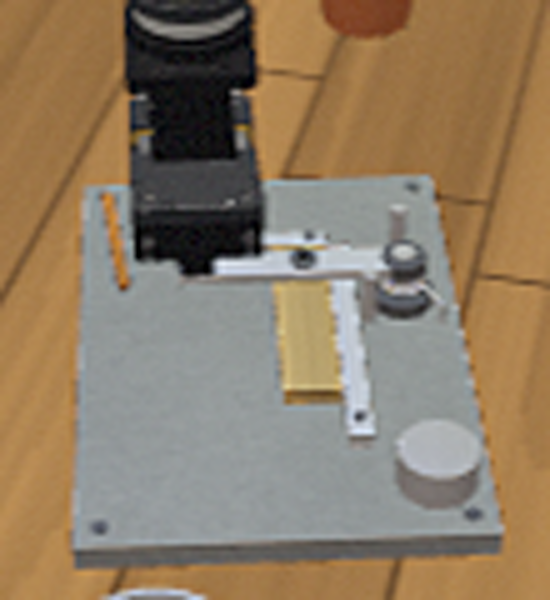

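View pics/t13.png

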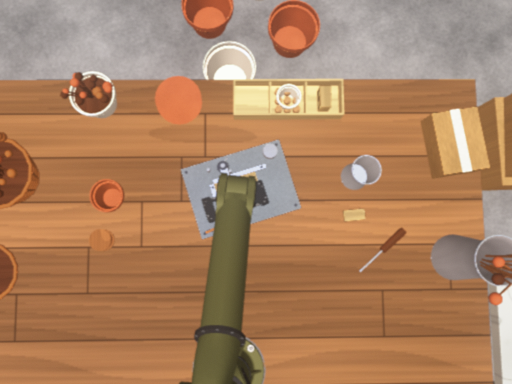

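The bush is at (303,258), where I expected (302,262) at the stop. The slat's right corners are at (285,390) and (342,388), where home would put them at (282,393) and (343,391). The bystanders haven't moved. Handing in.

```bash
python3 -c "
from cell import sign_off
print(sign_off())"; python3 st.py
```

```text
the job is handed in; nothing more can be done
None
the job is handed in; nothing more can be done
```

The slat is tight in its corner, and the gripper is still holding the drill guide arm against its stop. I handed the job in at about 21 s.

- **Slat:** I pushed it to the fence with the open fingers, then to the end stop with the closed fingers. The end stop held at 5.7 N with no more travel. I then pressed it to the fence again. Both cameras showed it flush in the corner before the swing. The last side picture had its right-hand corners within about 1 pixel (roughly 2 mm) of the home position.
- **Guide arm:** I pinched the handle from above at 25 N and swung the arm to its peg. The load rose from 5.7 N, about what the spring alone gives, to about 11–12 N over about 0.5 mm. The arm now presses on the peg with roughly 5–6 N. The guide bush appears where it should be at the stop.
- **Small disagreement:** the gripper position put the joint at 1.247 rad and 127.8 mm from the pivot, against the given 1.25 rad and 130 mm. That is about the 2 mm calibration error of the cameras. I relied on the contact force instead.
- **Other things:** the bystanders look unmoved in the last pictures. Forces stayed low; the highest wrist force I read was about 13 N.

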